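# Lay the spatula in its tray handle-first

## Robot

A 6-joint arm with a two-finger parallel gripper is mounted at the origin on the work surface. World frame = base frame: x ahead of the robot, y to its left, z up, the work surface at z = 0. Lengths are in mm, angles in degrees, forces in N, time in s.
With the tool pointing down it reaches from about 350 to 850 mm from the base axis. Payload 8.1 kg.
Tool frame: the origin (TCP) lies on the front face of the gripper's body, between the roots of the fingers; the fingertips stand r.finger_overhang ahead of it and the grasp point (between the pads) lies 54 mm ahead of it (r.finger_overhang is the distance from the TCP to the fingertips, in mm); y points along the fingers, z is the direction in which the jaws open and shut, and the axes are right-handed (so a half turn about y gives the same grasp; the last joint's range is limited). The gripper opens to 85 mm and grips with 20 to 120 N. Pads are 22 mm wide; open, the fingers measure 114 mm over their backs; the gripper's body (76 mm by 85 mm) begins 54 mm behind the grasp point. The pads swing forward as they close: fully open they stand 13 mm farther back than shut.
Start: joints at [59.679, 7.471, 85.268, -0, 87.261, -4.893], TCP at [257.605, 541.891, 303.892] pointing down, gripper open.
Joint ranges: [-169.43, 169.43], [-51.17, 129.36], [1.28, 143.12], [-76.62, 256.62], [0, 156.53], [-152.29, 152.29]. Speed limits (degrees/s): [136.94, 136.94, 159.86, 180, 180, 180].

## Interface

Orientations are given as [roll, pitch, yaw] about the fixed x, y, z axes, in that order (R = Rz(yaw) Ry(pitch) Rx(roll)).
In Python, from bench import r gives the robot as it stands. The module is installed in compiled form; this text tells all that it offers.
- The arm moves only by the tool arm_command, never from a script. Its argument "increments" is a list of rows, each a list of 6 numbers: the shift along the tool's x, y, z in m, then the turn, a rotation vector about the tool's x, y, z in rad. In form: [[tx, ty, tz, wx, wy, wz], ...]. A call has exactly 10 rows; each row is the pose to reach, as a shift and turn from the pose commanded when the call began, along the tool's axes at that moment; what a row does not reach only later rows make up. A row lasts 1/8 s, in which the tool goes at most 62.5 mm and 10.7 degrees, less where a joint would pass 70% of its speed; a pose out of reach is approached as far as the arm can. A call with a gripper value outside its range is refused whole. "jaw" is the gripper's target within -1 to 1 (shut at 1, half-way at 0, fully open at -1), set as the call begins (left out, the last holds). The fingers move at their own pace and stop on an object; "force" is the grip in N (left out, the last holds). Time passes only in rows, so rows that repeat a pose let the fingers close, or fill a call up. It gives the time, the measured TCP pose, the force and the opening at its end, in the units of the state.
- r.sense(): the state, without advancing time (a new reading comes with each control period).
- r.snapshot(name): name is "scene" or "top"; returns the picture (400x640x3 uint8, red, green, blue); there is no depth.
- r.camera_model(name): a dict with "intrinsics" (3x3 intrinsics, pixels), "distortion" ([k1, k2, p1, p2, k3] as OpenCV has them; the pictures are not rectified), "cam_to_world" (4x4, takes a point from camera to world coordinates). Camera axes: x right, y down, z forward; pixel columns grow to the right and rows downward; lengths in mm; the calibration is good to about 2 mm. A picture is of the moment at which its call begins. camera_model takes no time and is no camera call.
- r.hand_in(): hands the job in, once; it reports no verdict.
Trained networks look in the newest picture that a camera, given by its name, has taken for a name from the list of things; names that differ only in an ending like _2 or _b are one class to them, and where a whole thing is asked for, a point or a joint stands for the part that bears it (a point fixed in the world has none). Each returns a list of dicts, best first, with "conf" (0 to 1); they miss things now and then, are a little off and sometimes report something else, mostly with a low value. They report only what shows in the picture. A call takes as long as a camera call.
- r.trace(camera, target): "mask" (400x640 bool, what is visible of it) and "position" ([column, row] in pixels, amid what is visible of it).
- r.spot_point(camera, target): "position" ([column, row] in pixels: a listed point, or the origin of a listed thing).
The state is a dict: "time": time; "joint_pos": joint angles; "qd": joint speeds; "joint_efforts": joint torques, N m; "tool_pos": TCP position; "tcp_rot": TCP orientation; "ft_force": force on the tool from outside, world axes, zero at the start; "wrist_torque": the same for the moment, N m; "finger_gap": finger opening in mm.
Only numpy, scipy, OpenCV 4.12 (cv2) and the standard library are available. Lean on these libraries where they do the work, as an engineer would, in place of code of your own. Each camera call takes 0.05 s, during which the arm holds its last target.

## Task

In the chocolate class, the spatula lies on the counter with its blade pointing away from the robot, towards the student on the far side. Pick it up, turn it end for end and set it down (do not drop it) flat in the empty shallow tray, lying straight along the middle of the tray with its handle towards the student, on the side away from the robot; if the wrist cannot turn that far, put it down on the way and grip it afresh. Leave the wooden spoon that lies nearby where it is, and let go of the spatula at the end.

Things in the scene. Friction and masses are not known exactly. Their poses are not given: they have to be found in the camera images.
- spatula: Baking spatula, 230 mm long, 120 g, flat on the counter: straight grey handle 20 mm wide, 22 high; thin steel neck; flat white blade 54 mm wide, 10 thick. Origin: underside at mid-length, the centre of mass. +x towards the blade: handle x -115 to +15 mm, neck to +55, blade to +115; z up. Grip the handle across (along y) at the origin. At the start +x points within 25 degrees of world +x.
- spatula_tip (a point): the middle of the far edge of the spatula's blade, 115 mm from the spatula's origin along its +x, 5 mm above its underside
- tray: Empty shallow aluminium tray, fixed: 280 mm long (x), 130 wide (y), 14 high outside; walls and floor 4 mm thick. Origin: centre of its underside, on the counter. +x points away from the robot (within 8 degrees of world +x), to the student. An identical tray beside it, to its left or right, holds a whisk.
- spoon: Wooden spoon, 230 mm long: pale thin handle 14 mm wide, 12 high, round bowl 52 mm across; lies on the counter next to the spatula, bowl towards the robot. Origin: underside at mid-length, +x towards the bowl. Leave it alone.

How it is judged (in metres and radians):
At the end, for the whole second after the job is handed in: The spatula lies flat and at rest on the floor of the empty tray, handle on the side away from the robot and blade on the robot's side, its middle within 25 mm of the tray's middle both lengthwise and crosswise, and in line with the tray within 12 degrees; the spoon is within 20 mm of where it lay (x of spatula_tip in the frame of tray below -0.08 m and x of spatula in the frame of tray between -0.025 and 0.025 m and y of spatula in the frame of tray between -0.025 and 0.025 m and z of spatula in the frame of tray below 0.009 m and angle between the x axis of spatula and the x axis of tray, either way round below 0.21 rad and angle between spatula's own z axis and vertical below 0.09 rad and linear speed of spatula below 0.02 m/s and distance of spoon from where it was at the start of the episode below 0.02 m); the robot touches nothing.
It fails at once if the wooden spoon is moved by more than 20 mm (distance of spoon from where it was at the start of the episode above 0.02 m).
It fails at once if the spatula is dropped: let go of more than 60 mm above the counter (height (world z) of spatula above 0.06 m and contact force between spatula and the fingers below 0.02 N).
It also fails if it takes over 38 s, if anything falls off the work surface, if the arm or the gripper's body presses on something with over 40 N, if the wrist force passes 120 N, or if a joint passes its speed limit or range.

## Working session

There is one attempt and no reset: what is moved stays moved. The work goes in short steps, Python scripts to look and compute and a tool call to move; the robot and the scene stay as the last step left them, time stands still between calls to the robot, and variables do not carry over. Pictures are saved under pics/ and viewed, and the job is handed in when it is done.

Besides the shell and the picture viewer there is one more tool, called in YAML: its name, and indented under it one key for each argument. arm_command: Moves the arm, as the interface text tells. Its arguments: {"type":"object","properties":{"increments":{"type":"array","items":{"type":"array","items":{"type":"number"}}},"jaw":{"type":"number"},"force":{"type":"number"}},"required":["increments"]}

```bash
mkdir -p pics; python3 - <<'E'
from bench import r
import cv2
for n in ("scene","top"):
    im=r.snapshot(n); cv2.imwrite(f"pics/{n}0.png",im[:,:,::-1])
    m=r.camera_model(n); print(n,m)
print(r.sense(), r.finger_overhang)
for n in ("scene","top"):
    for t in ("spatula","spatula_tip","tray","spoon"):
        print(n,t,[(round(d['conf'],2),d['position']) for d in r.spot_point(n,t)])
E
```

```text
scene {'intrinsics': array([[447.17372525,   0.        , 322.11139387],
       [  0.        , 447.17372525, 200.18475087],
       [  0.        ,   0.        ,   1.        ]]), 'distortion': array([-0.12564626,  0.        ,  0.        ,  0.        ,  0.        ]), 'cam_to_world': array([[ 8.83366496e-01,  2.63032328e-01, -3.87914460e-01,
         1.00461107e+03],
       [ 4.68670775e-01, -4.89800133e-01,  7.35148647e-01,
        -7.57958269e+02],
       [ 3.36730590e-03, -8.31209855e-01, -5.55948593e-01,
         6.37494188e+02],
       [ 0.00000000e+00,  0.00000000e+00,  0.00000000e+00,
         1.00000000e+00]])}
top {'intrinsics': array([[401.28434599,   0.        , 323.40937995],
       [  0.        , 401.28434599, 197.32364809],
       [  0.        ,   0.        ,   1.        ]]), 'distortion': array([-0.07309021,  0.        ,  0.        ,  0.        ,  0.        ]), 'cam_to_world': array([[ 9.30162312e-03, -9.84806421e-01,  1.73406438e-01,
         4.00177472e+02],
       [-9.99936591e-01, -1.02613408e-02, -4.63881873e-03,
         3.45017988e+01],
       [ 6.34772104e-03, -1.73
[... 418 characters left out ...]
9876e-03, -5.70946634e+01, -5.01947808e+01, -8.79387358e-05,
        7.85592652e-03, -1.08055423e-05]), 'tool_pos': array([257.40450543, 541.56513821, 302.94149458]), 'tcp_rot': array([-9.00946071e+01,  8.16661707e-03, -2.54265577e+01]), 'ft_force': array([-0.07552789, -0.46826187,  0.27355196]), 'wrist_torque': array([-0.0200461 ,  0.01848333, -0.06489696]), 'finger_gap': 85.3921260431428} 72.6
scene spatula [(0.87, [340.3, 152.3])]
scene spatula_tip [(0.68, [382.2, 157.2])]
scene tray [(0.77, [225.4, 292.6])]
scene spoon [(0.92, [315.8, 178.7])]
top spatula [(0.79, [203.0, 227.1])]
top spatula_tip [(0.92, [191.0, 188.7])]
top tray [(0.63, [444.7, 216.5])]
top spoon [(0.72, [276.3, 224.8])]
```

View pics/scene0.png

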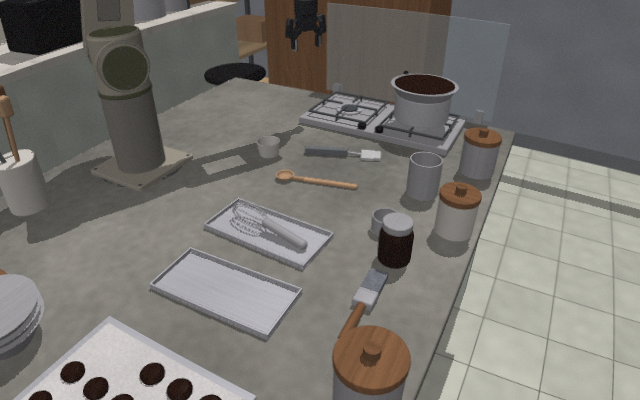

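View pics/top0.png

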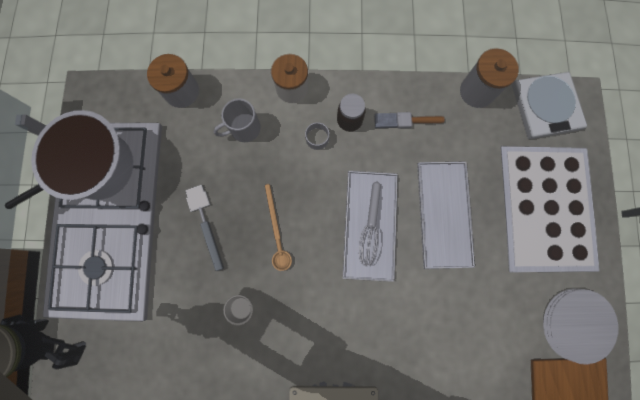

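The scene view shows the spatula near (340,152), the spoon near (316,179), and the empty tray near (225,292). In the top view the spatula runs from its blade at (198,195) to the handle end at (220,268). The empty tray is at (445,215), and the whisk tray lies between it and the spoon.

```bash
cat > h.py <<'E'
import numpy as np, cv2
from bench import r
def ray(n,p):
    m=r.camera_model(n);q=cv2.undistortPoints(np.array([[p]],float),m['intrinsics'],m['distortion'])[0,0]
    T=m['cam_to_world'];d=T[:3,:3]@[q[0],q[1],1];return T[:3,3],d/np.linalg.norm(d)
def onz(n,p,z):
    o,d=ray(n,p);return o+d*(z-o[2])/d[2]
def tri(ps):
    A=0;b=0
    rs=[ray(n,p) for n,p in ps]
    for o,d in rs:
        P=np.eye(3)-np.outer(d,d);A=A+P;b=b+P@o
    x=np.linalg.solve(A,b);return x,[np.linalg.norm((np.eye(3)-np.outer(d,d))@(x-o)) for o,d in rs]
def proj(n,X):
    m=r.camera_model(n);Ti=np.linalg.inv(m['cam_to_world'])
    return cv2.projectPoints(np.atleast_2d(X).astype(float),cv2.Rodrigues(Ti[:3,:3])[0],Ti[:3,3],m['intrinsics'],m['distortion'])[0][:,0]
E
python3 - <<'E'
from h import *
np.set_printoptions(precision=1,suppress=True)
pts={'spatula':((340.3,152.3),(203,227.1)),'tip':((382.2,157.2),(191,188.7)),'tray':((225.4,292.6),(444.7,216.5)),'spoon':((315.8,178.7),(276.3,224.8))}
for k,(a,b) in pts.items(): print(k,tri([('scene',a),('top',b)]),onz('top',b,5),onz('scene',a,5))
for n in("scene","top"):
    r.snapshot(n)
    for t in ("spatula","tray","spoon"):
        for d in r.trace(n,t)[:2]:
            m=d['mask'];ys,xs=np.nonzero(m)
            rect=cv2.minAreaRect(np.c_[xs,ys].astype(np.float32))
            print(n,t,round(d['conf'],2),m.sum(),rect)
            np.save(f'{n}_{t}.npy',m) if d is not None and not 0 else 0
            if n=='top':
              P=np.array([onz('top',p,11 if t=='spatula' else 12)[:2] for p in zip(xs,ys)])
              print('  world rect',cv2.minAreaRect(P.astype(np.float32)), 'hull ext',P.min(0),P.max(0))
              P=P.astype(np.float32)
              print(cv2.fitLine(P,cv2.DIST_L2,0,.01,.01).ravel())
E
python3 - <<'E'
import cv2
a=cv2.imread('pics/top0.png')[160:290,160:310];cv2.imwrite('pics/c1.png',cv2.resize(a,None,fx=4.5,fy=4.5,interpolation=cv2.INTER_CUBIC))
a=cv2.imread('pics/scene0.png')[130:200,260:400];cv2.imwrite('pics/c2.png',cv2.resize(a,None,fx=5,fy=5,interpolation=cv2.INTER_CUBIC))
E
```

```text
spatula (array([495.1, 337.9,   7.1]), [np.float64(6.471867412389742), np.float64(6.471867412389692)]) [500.8 342.4   5. ] [489.4 335.5   5. ]
tip (array([605.6, 385.1,  -5.8]), [np.float64(1.3355499565897289), np.float64(1.3355499565897808)]) [602.3 380.7   5. ] [613.2 367.2   5. ]
tray (array([ 538.3, -291.5,   -7. ]), [np.float64(2.375135437848943), np.float64(2.375135437848899)]) [ 535.  -289.3    5. ] [ 549.  -298.9    5. ]
spoon (array([507.3, 149.5,  15.3]), [np.float64(0.9156295301950206), np.float64(0.9156295301949583)]) [509.1 151.2   5. ] [498.4 163.8   5. ]
scene spatula 0.87 640 ((342.5594177246094, 152.4059600830078), (75.82183837890625, 10.845905303955078), 5.710593223571777)
scene spoon 0.85 546 ((317.1004638671875, 179.25390625), (81.15261840820312, 11.11131477355957), 7.666804790496826)
top spatula 0.59 963 ((206.85000610351562, 228.0500030517578), (86.64640045166016, 21.187259674072266), 71.56504821777344)
  world rect ((499.85382080078125, 331.44940185546875), (228.67880249023438, 55.41695785522461), 21.468547821044922) hull ext [391.2 283.4] [611.4 394.3]
[  0.9   0.4 515.3 338.5]
top tray 0.96 5302 ((444.6827392578125, 214.55836486816406), (108.65174865722656, 52.010345458984375), 85.91438293457031)Traceback (most recent call last):
  File "<stdin>", line 14, in <module>
  File "h.py", line 7, in onz
    o,d=ray(n,p);return o+d*(z-o[2])/d[2]
        ~~~^^^^^
  File "h.py", line 4, in ray
    m=r.camera_model(n);q=cv2.undistortPoints(np.array([[p]],float),m['intrinsics'],m['distortion'])[0,0]
ValueError: time passes only in moves, steps and waits
```

View pics/c1.png

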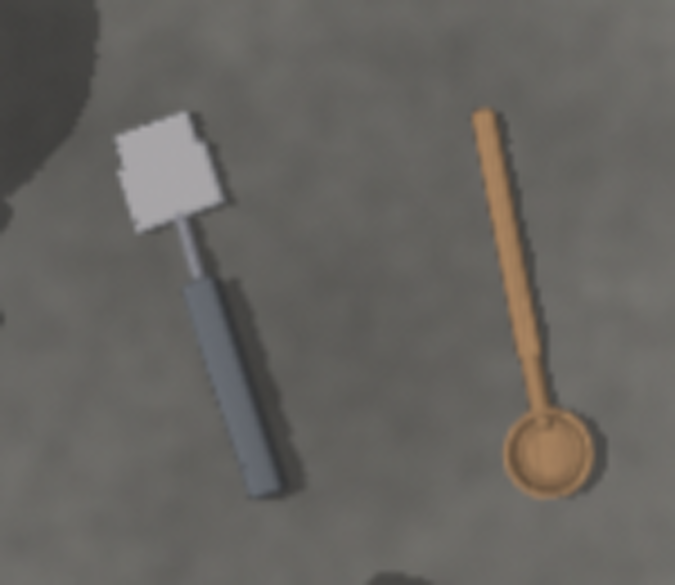

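View pics/c2.png

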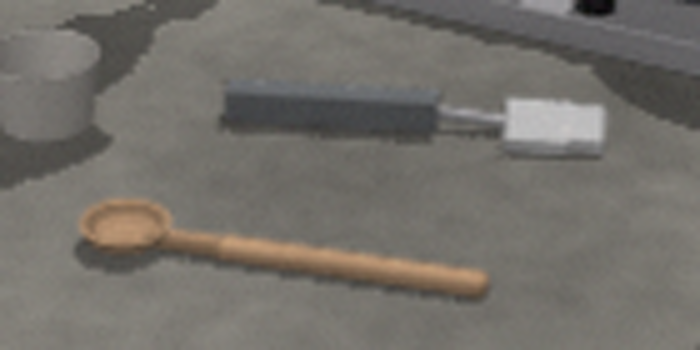

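```bash
python3 - <<'E'
from h import *
import pickle
M={n:r.camera_model(n) for n in("scene","top")};pickle.dump(M,open('M.pkl','wb'))
s=open('h.py').read().replace('from bench import r','import pickle\nM=pickle.load(open("M.pkl","rb"))').replace('r.camera_model(n)','M[n]')
open('h.py','w').write(s)
a=cv2.imread('pics/top0.png')[150:280,410:490];cv2.imwrite('pics/c3.png',cv2.resize(a,None,fx=4.5,fy=4.5,interpolation=cv2.INTER_CUBIC))
a=cv2.imread('pics/scene0.png')[240:340,140:310];cv2.imwrite('pics/c4.png',cv2.resize(a,None,fx=4.5,fy=4.5,interpolation=cv2.INTER_CUBIC))
E
python3 - <<'E'
from h import *
np.set_printoptions(precision=1,suppress=True)
T=lambda u,v:('top',(160+u/4.5-.4,160+v/4.5-.4))
S=lambda u,v:('scene',(260+u/5-.4,130+v/5-.4))
for k,a,b in [('handle rear top',S(227,84),T(265,491)),('handle front top',S(439,97),T(203,283)),('blade tip top',S(604,120),T(152,123)),('spoon handle end',S(485,280),T(484,112))]:
    print(k,tri([a,b]))
E
```

```text
handle rear top (array([393.4, 291.2,  22. ]), [np.float64(1.4997778740494774), np.float64(1.4997778740494365)])
handle front top (array([512. , 334.2,  22.1]), [np.float64(1.1049973668630164), np.float64(1.1049973668631439)])
blade tip top (array([605.3, 371.8,  13.1]), [np.float64(0.31926827190147544), np.float64(0.3192682719014877)])
spoon handle end (array([614.6, 177.8,   9.4]), [np.float64(0.17306979361194083), np.float64(0.17306979361199945)])
```

View pics/c3.png

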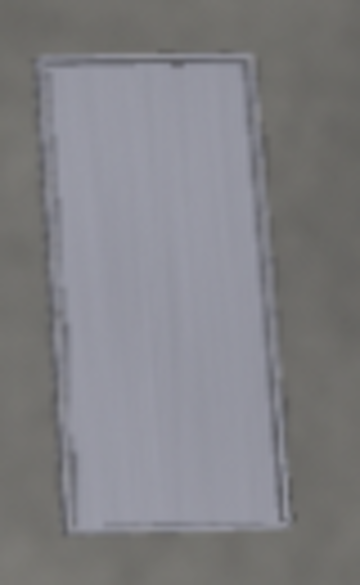

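View pics/c4.png

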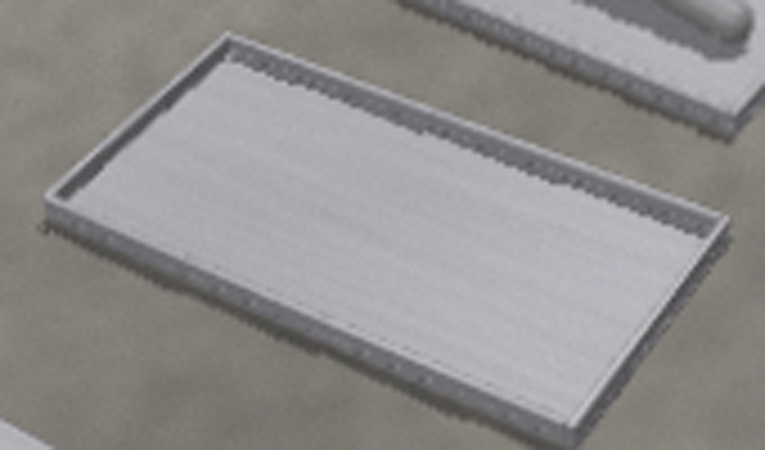

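```bash
python3 - <<'E'
from h import *
from scipy.optimize import least_squares
np.set_printoptions(precision=1,suppress=True)
T=lambda u,v:('top',(410+u/4.5-.4,150+v/4.5-.4))
S=lambda u,v:('scene',(140+u/4.5-.4,240+v/4.5-.4))
obs={(140,65):(T(39,55),S(729,218)),(140,-65):(T(255,55),S(577,428)),(-140,65):(T(68,533),S(228,34)),(-140,-65):(T(290,527),S(46,199))}
for k,v in obs.items(): print(k,tri(v))
def fit(obs,z,x0):
    def f(q):
        c,s=np.cos(q[2]),np.sin(q[2]);e=[]
        for k,v in obs.items():
            X=[q[0]+c*k[0]-s*k[1],q[1]+s*k[0]+c*k[1],k[2] if len(k)>2 else z]
            for n,p in v: e+=list(proj(n,X)[0]-p)
        return e
    s=least_squares(f,x0);return s.x[:2],np.degrees(s.x[2]),np.array(s.fun)
print(fit(obs,14,[540,-290,0]))
T=lambda u,v:('top',(160+u/4.5-.4,160+v/4.5-.4))
S=lambda u,v:('scene',(260+u/5-.4,130+v/5-.4))
o={(-115,0,22):(S(227,84),T(265,491)),(15,0,22):(S(439,97),T(203,283)),(115,0,10):(S(604,120),T(152,123))}
print(fit(o,0,[500,330,.37]))
E
```

```text
(140, 65) (array([ 679. , -222.6,   13.2]), [np.float64(1.1463532018519624), np.float64(1.1463532018521339)])
(140, -65) (array([ 682.7, -351.4,   13.1]), [np.float64(1.04495910044727), np.float64(1.0449591004473353)])
(-140, 65) (array([ 400.6, -231. ,   11.7]), [np.float64(0.8111126425139609), np.float64(0.8111126425139692)])
(-140, -65) (array([ 404.7, -359.1,   11.1]), [np.float64(0.012982549043786927), np.float64(0.012982549043814478)])
(array([ 542.1, -291.2]), np.float64(1.6948656660871042), array([ 0.1, -0.2,  1.2, -0.3,  0.1, -0.8, -0.2,  0.2,  0.2,  0.4,  0.3,
       -1. ,  0.9,  0.2, -1. , -0.8]))
(array([498.9, 331.2]), np.float64(21.09094939889056), array([-0.2, -0. ,  0.8,  1.2,  0.3, -0.1, -1.1, -0.7,  0.4,  0.9,  0.2,
       -0. ]))
```

The wrist can do it in one grip. Gripping at tool yaw 21.1° puts q6 near -77°, and placing at yaw -178.3° puts q6 near +60°. First I'll move above the spatula.

arm_command:
  increments:
    - [0.012,0.006,-0.004,0,-0.03,0]
    - [0.043,0.022,-0.012,0,-0.114,0]
    - [0.086,0.043,-0.025,0,-0.227,0]
    - [0.132,0.066,-0.038,0,-0.349,0]
    - [0.178,0.089,-0.051,0,-0.471,0]
    - [0.221,0.111,-0.063,0,-0.585,0]
    - [0.258,0.129,-0.074,0,-0.682,0]
    - [0.286,0.143,-0.082,0,-0.755,0]
    - [0.301,0.151,-0.086,0,-0.796,0]
    - [0.307,0.154,-0.088,0,-0.812,0]
  jaw: -1
  force: 60

```text
time: 2.1
tool_pos: [497.5, 329.7, 149.2]
tcp_rot: [-90.0, 0.1, 21.1]
ft_force: [0.2, 0.8, 0.3]
finger_gap: 85.4
```

arm_command:
  increments:
    - [0,0.004,0,0,0,0]
    - [0,0.014,0,0,0,0]
    - [0,0.027,0,0,0,0]
    - [0,0.038,0,0,0,0]
    - [0,0.043,0,0,0,0]
    - [0,0.045,0,0,0,0]
    - [0,0.045,0,0,0,0]
    - [0,0.045,0,0,0,0]
    - [0,0.045,0,0,0,0]
    - [0,0.045,0,0,0,0]

```text
time: 3.35
tool_pos: [497.2, 330.6, 105.1]
tcp_rot: [-90.0, -0.0, 21.1]
ft_force: [-0.4, 0.7, -0.6]
finger_gap: 85.2
```

```bash
python3 - <<'E'
from bench import r
import cv2
im=r.snapshot("scene"); cv2.imwrite("pics/s1.png",cv2.resize(im[90:210,240:420,::-1],None,fx=4,fy=4,interpolation=cv2.INTER_CUBIC))
im=r.snapshot("top"); cv2.imwrite("pics/t1.png",cv2.resize(im[150:290,140:310,::-1],None,fx=4,fy=4,interpolation=cv2.INTER_CUBIC))
print(r.sense()['joint_pos'],r.sense()['tool_pos'])
E
```

```text
[ 2.87062925e+01  1.72850705e+01  9.57631277e+01 -4.80337400e-04
  6.69440568e+01 -8.23884243e+01] [497.11905966 330.60775656 104.98891848]
```

View pics/s1.png

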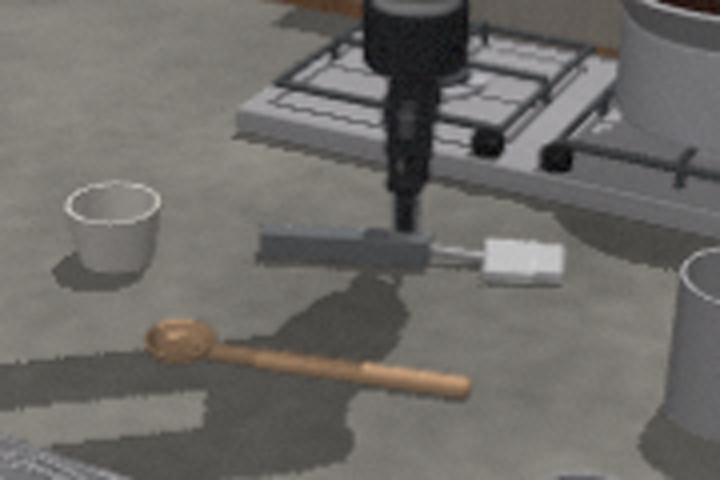

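View pics/t1.png

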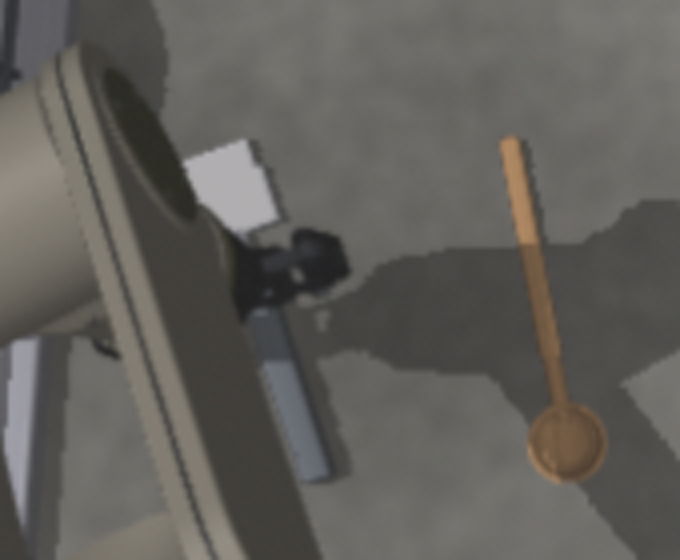

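The fingers straddle the handle near its front end: the scene crop shows the finger at column 400, with the handle spanning 260–430. Jaw direction and spoon clearance look fine, so I'll descend and then close.

arm_command:
  increments:
    - [0,0.005,0,0,0,0]
    - [0,0.012,0,0,0,0]
    - [0,0.019,0,0,0,0]
    - [0,0.024,0,0,0,0]
    - [0,0.027,0,0,0,0]
    - [0,0.028,0,0,0,0]
    - [0,0.028,0,0,0,0]
    - [0,0.028,0,0,0,0]
    - [0,0.028,0,0,0,0]
    - [0,0.028,0,0,0,0]

```text
time: 4.7
tool_pos: [497.1, 330.6, 77.0]
tcp_rot: [-90.0, -0.0, 21.1]
ft_force: [-0.9, -0.0, -0.1]
finger_gap: 85.3
```

arm_command:
  increments:
    - [0,0,0,0,0,0]
    - [0,0,0,0,0,0]
    - [0,0,0,0,0,0]
    - [0,0,0,0,0,0]
    - [0,0,0,0,0,0]
    - [0,0,0,0,0,0]
    - [0,0,0,0,0,0]
    - [0,0,0,0,0,0]
    - [0,0,0,0,0,0]
    - [0,0,0,0,0,0]
  jaw: 1
  force: 60

```text
time: 5.95
tool_pos: [497.3, 330.7, 77.1]
tcp_rot: [-90.0, -0.0, 21.1]
ft_force: [0.4, -0.3, 3.8]
finger_gap: 18.8
```

arm_command:
  increments:
    - [0,-0.005,0,0,0,0]
    - [0,-0.016,0,0,0,0]
    - [0,-0.034,0,0,0,0]
    - [0,-0.056,0,0,0,0]
    - [0,-0.08,0,0,0,0]
    - [0,-0.1,0,0,0,0]
    - [0,-0.114,0,0,0,0]
    - [0,-0.121,0,0,0,0]
    - [0,-0.123,0,0,0,0]
    - [0,-0.123,0,0,0,0]

```text
time: 7.2
tool_pos: [496.8, 330.4, 199.1]
tcp_rot: [-90.0, 0.1, 21.1]
ft_force: [-0.2, -0.3, -1.8]
finger_gap: 18.4
```

```bash
python3 - <<'E'
from bench import r
import cv2
im=r.snapshot("scene"); cv2.imwrite("pics/s2.png",cv2.resize(im[60:210,240:420,::-1],None,fx=4,fy=4,interpolation=cv2.INTER_CUBIC))
im=r.snapshot("top"); cv2.imwrite("pics/t2.png",cv2.resize(im[150:290,140:310,::-1],None,fx=4,fy=4,interpolation=cv2.INTER_CUBIC))
s=r.sense();print(s['joint_pos'],s['tool_pos'],s['finger_gap'],s['ft_force'])
E
```

```text
[ 2.87073191e+01  1.11035880e+01  9.24071009e+01 -6.66659945e-04
  7.65823289e+01 -8.23899795e+01] [496.66180445 330.36829113 198.90670309] 18.923375717740004 [ 0.45635738  0.17587065 -1.05766361]
```

View pics/s2.png

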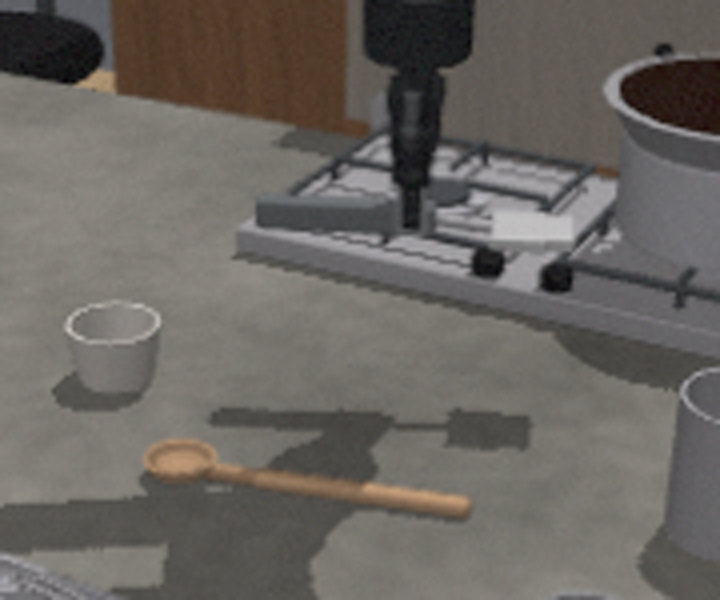

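View pics/t2.png

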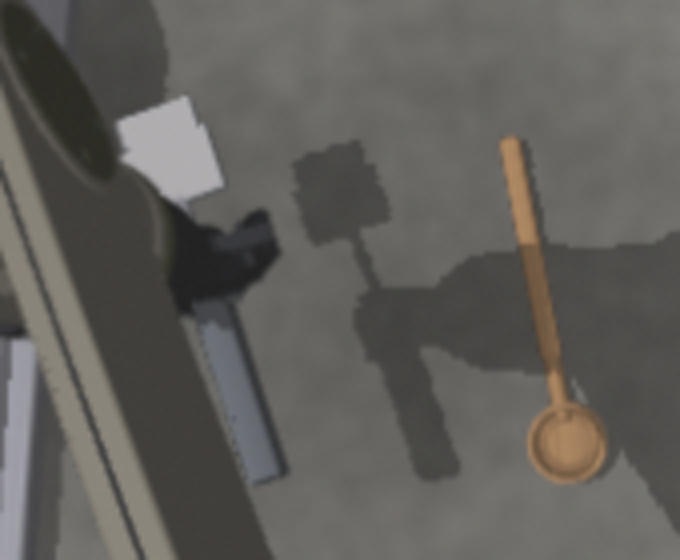

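The spatula is held level, with its shadow well clear, and the spoon hasn't moved. Next I'll carry and turn it in three calls.

arm_command:
  increments:
    - [-0.0018,0,-0.006,0,0.035,0]
    - [-0.006,0,-0.0199,0,0.116,0]
    - [-0.012,0,-0.0398,0,0.232,0]
    - [-0.0186,0,-0.0617,0,0.36,0]
    - [-0.0252,0,-0.0836,0,0.487,0]
    - [-0.0323,0,-0.1075,0,0.626,0]
    - [-0.0395,0,-0.1313,0,0.766,0]
    - [-0.0467,0,-0.1552,0,0.905,0]
    - [-0.0533,0,-0.1771,0,1.032,0]
    - [-0.06,0,-0.199,0,1.16,0]

```text
time: 8.55
tool_pos: [512.5, 122.1, 199.6]
tcp_rot: [-90.0, 0.0, -45.7]
ft_force: [-0.5, 0.8, -1.5]
finger_gap: 18.3
```

arm_command:
  increments:
    - [0.0158,0,-0.0134,0,0.116,0]
    - [0.0317,0,-0.0269,0,0.232,0]
    - [0.0475,0,-0.0403,0,0.348,0]
    - [0.0634,0,-0.0538,0,0.464,0]
    - [0.0792,0,-0.0672,0,0.58,0]
    - [0.0951,0,-0.0806,0,0.696,0]
    - [0.111,0,-0.0941,0,0.812,0]
    - [0.1268,0,-0.1075,0,0.928,0]
    - [0.1426,0,-0.121,0,1.044,0]
    - [0.1585,0,-0.1344,0,1.16,0]

```text
time: 9.8
tool_pos: [528.1, -84.9, 199.6]
tcp_rot: [-90.0, -0.0, -112.1]
ft_force: [-0.1, 0.1, -1.3]
finger_gap: 18.7
```

arm_command:
  increments:
    - [0.0205,0,0.0101,0,0.128,0]
    - [0.041,0,0.0202,0,0.255,0]
    - [0.0634,0,0.0311,0,0.394,0]
    - [0.0858,0,0.0421,0,0.534,0]
    - [0.1082,0,0.0531,0,0.673,0]
    - [0.1287,0,0.0632,0,0.8,0]
    - [0.1492,0,0.0733,0,0.928,0]
    - [0.1678,0,0.0824,0,1.044,0]
    - [0.1809,0,0.0889,0,1.125,0]
    - [0.1865,0,0.0916,0,1.16,0]

```text
time: 11.05
tool_pos: [543.7, -292.0, 199.5]
tcp_rot: [-90.0, -0.0, -178.5]
ft_force: [0.2, 0.0, -1.4]
finger_gap: 18.5
```

```bash
python3 - <<'E'
from bench import r
import cv2
im=r.snapshot("scene"); cv2.imwrite("pics/s3.png",im[:,:,::-1])
im=r.snapshot("top"); cv2.imwrite("pics/t3.png",cv2.resize(im[130:300,340:540,::-1],None,fx=3.5,fy=3.5,interpolation=cv2.INTER_CUBIC))
s=r.sense();print(s['joint_pos'],s['tool_pos'],s['tcp_rot'],s['finger_gap'],s['ft_force'])
E
```

```text
[-3.29542426e+01  1.40486225e+01  8.89332921e+01 -4.15234015e-03
  7.70425479e+01  5.54078744e+01] [ 543.79753255 -291.53634843  199.61700426] [-9.00105572e+01 -2.24350698e-02 -1.78361183e+02] 18.68739173537869 [-0.11110803  0.06557944 -1.09057997]
```

View pics/s3.png

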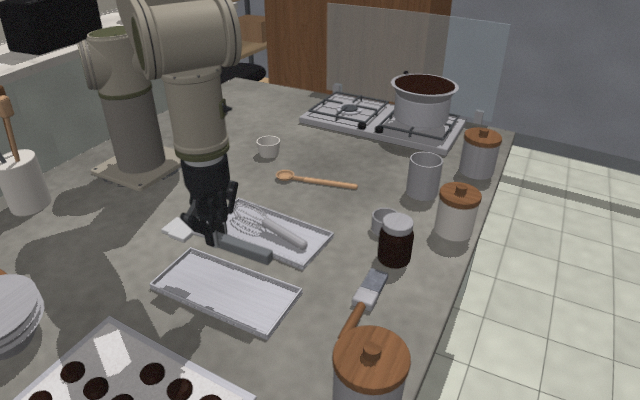

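View pics/t3.png

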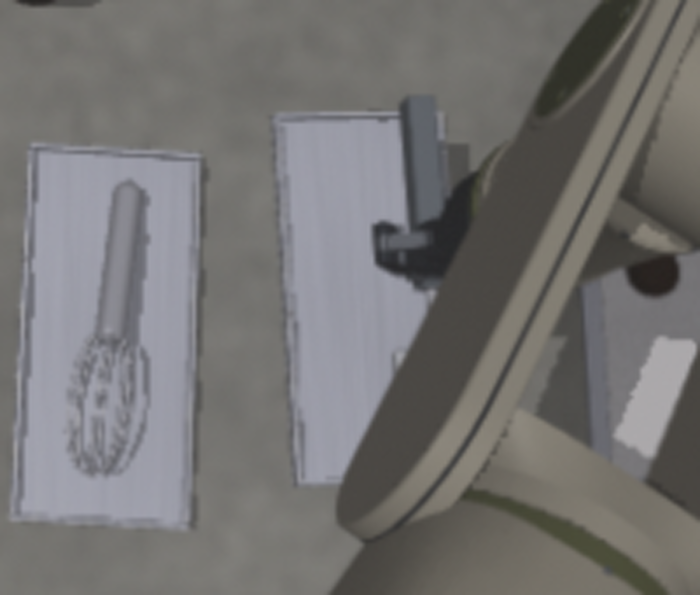

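The handle now points away from the robot (top crop about (420,160)) and the blade towards it. It's aligned with the tray, so I'll lower to about 10 mm and check.

arm_command:
  increments:
    - [0,0.004,0,0,0,0]
    - [0,0.014,0,0,0,0]
    - [0,0.03,0,0,0,0]
    - [0,0.05,0,0,0,0]
    - [0,0.072,0,0,0,0]
    - [0,0.09,0,0,0,0]
    - [0,0.102,0,0,0,0]
    - [0,0.109,0,0,0,0]
    - [0,0.112,0,0,0,0]
    - [0,0.112,0,0,0,0]

```text
time: 12.4
tool_pos: [544.4, -291.2, 88.3]
tcp_rot: [-90.0, 0.0, -178.3]
ft_force: [-0.7, -0.1, -0.9]
finger_gap: 18.5
```

```bash
python3 - <<'E'
from bench import r
import cv2
im=r.snapshot("scene"); cv2.imwrite("pics/s4.png",cv2.resize(im[200:350,130:320,::-1],None,fx=4,fy=4,interpolation=cv2.INTER_CUBIC))
s=r.sense();print(s['tool_pos'],s['tcp_rot'],s['finger_gap'],s['ft_force'])
E
```

```text
[ 544.50341317 -291.33761413   88.57022681] [-8.99652432e+01  5.14185420e-02 -1.78296973e+02] 18.82980809578668 [-0.42172576 -0.56392524 -0.31243903]
```

View pics/s4.png

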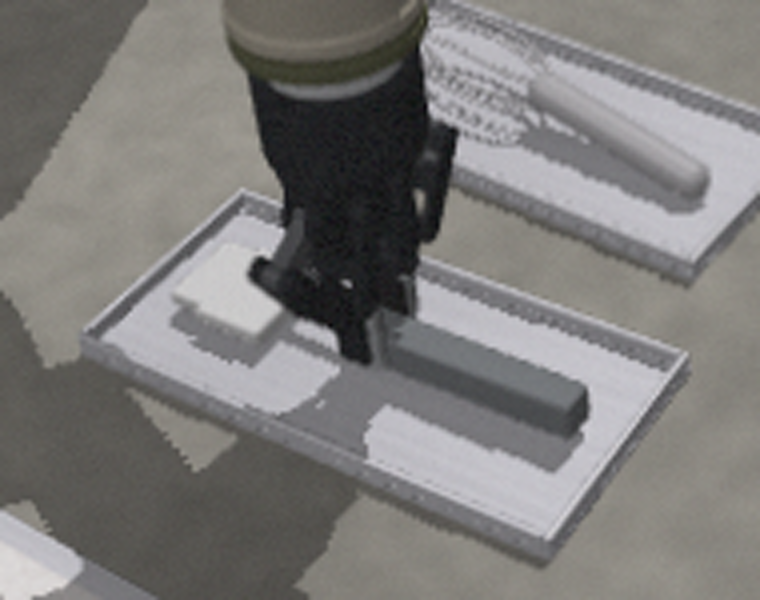

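It's centred above the tray floor with clear gaps at both ends. Now the final gentle lowering.

arm_command:
  increments:
    - [0,0.001,0,0,0,0]
    - [0,0.002,0,0,0,0]
    - [0,0.003,0,0,0,0]
    - [0,0.004,0,0,0,0]
    - [0,0.005,0,0,0,0]
    - [0,0.006,0,0,0,0]
    - [0,0.0065,0,0,0,0]
    - [0,0.007,0,0,0,0]
    - [0,0.007,0,0,0,0]
    - [0,0.007,0,0,0,0]

```text
time: 13.7
tool_pos: [544.2, -291.1, 81.1]
tcp_rot: [-90.0, 0.0, -178.3]
ft_force: [-2.2, 1.9, 3.5]
finger_gap: 18.7
```

The tray floor is carrying it now (force +3.5 N, up from about -1 N). I'll release only half-way, because the tray walls are near the fingers.

arm_command:
  increments:
    - [0,0,0,0,0,0]
    - [0,0,0,0,0,0]
    - [0,0,0,0,0,0]
    - [0,0,0,0,0,0]
    - [0,0,0,0,0,0]
    - [0,0,0,0,0,0]
    - [0,0,0,0,0,0]
    - [0,0,0,0,0,0]
    - [0,0,0,0,0,0]
    - [0,0,0,0,0,0]
  jaw: 0.05

```text
time: 14.95
tool_pos: [544.1, -291.1, 80.9]
tcp_rot: [-90.0, -0.0, -178.3]
ft_force: [-0.5, -0.4, -0.2]
finger_gap: 40.5
```

arm_command:
  increments:
    - [0,-0.003,0,0,0,0]
    - [0,-0.01,0,0,0,0]
    - [0,-0.02,0,0,0,0]
    - [0,-0.04,0,0,0,0]
    - [0,-0.07,0,0,0,0]
    - [0,-0.11,0,0,0,0]
    - [0,-0.15,0,0,0,0]
    - [0,-0.18,0,0,0,0]
    - [0,-0.195,0,0,0,0]
    - [0,-0.2,0,0,0,0]

```text
time: 16.2
tool_pos: [544.4, -291.2, 282.3]
tcp_rot: [-89.9, 0.1, -178.3]
ft_force: [0.6, 0.3, -0.6]
finger_gap: 40.4
```

arm_command:
  increments:
    - [0,0,0.01,0,0,0]
    - [0,0,0.03,0,0,0]
    - [0,0,0.06,0,0,0]
    - [0,0,0.1,0,0,0]
    - [0,0,0.13,0,0,0]
    - [0,0,0.16,0,0,0]
    - [0,0,0.185,0,0,0]
    - [0,0,0.2,0,0,0]
    - [0,0,0.205,0,0,0]
    - [0,0,0.205,0,0,0]

```text
time: 17.45
tool_pos: [549.7, -496.5, 279.7]
tcp_rot: [-90.1, -0.1, -178.3]
ft_force: [0.5, 0.5, -0.1]
finger_gap: 40.3
```

```bash
python3 - <<'E'
from bench import r
import cv2
im=r.snapshot("scene"); cv2.imwrite("pics/s5.png",cv2.resize(im[160:350,120:400,::-1],None,fx=2.8,fy=2.8,interpolation=cv2.INTER_CUBIC))
im=r.snapshot("top"); cv2.imwrite("pics/t5.png",cv2.resize(im[150:280,400:500,::-1],None,fx=4.5,fy=4.5,interpolation=cv2.INTER_CUBIC))
cv2.imwrite("pics/c5.png",cv2.resize(r.snapshot("scene")[240:340,140:310,::-1],None,fx=4.5,fy=4.5,interpolation=cv2.INTER_CUBIC))
for n in("scene","top"):
    print(n,[(d['conf'],d['position']) for t in('spoon','spatula','spatula_tip') for d in r.spot_point(n,t)[:1]])
s=r.sense();print(s['tool_pos'],s['finger_gap'],s['ft_force'],s['time'])
E
```

```text
scene [(0.67, [314.4, 180.2]), (0.89, [224.6, 290.1]), (0.74, [180.9, 267.5])]
top [(0.81, [276.5, 225.8]), (0.83, [443.7, 209.9]), (0.68, [446.3, 258.8])]
[ 550.40953802 -495.67851633  281.17345181] 40.52766388226194 [0.00364749 0.22798074 0.21091988] 17.9
```

View pics/c5.png

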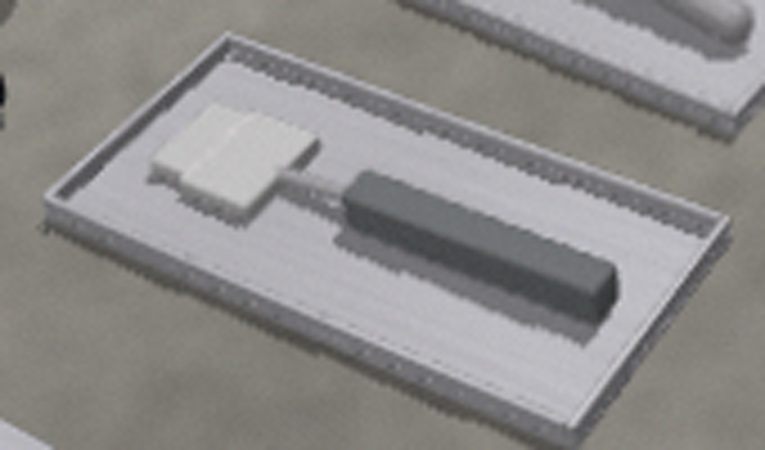

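View pics/t5.png

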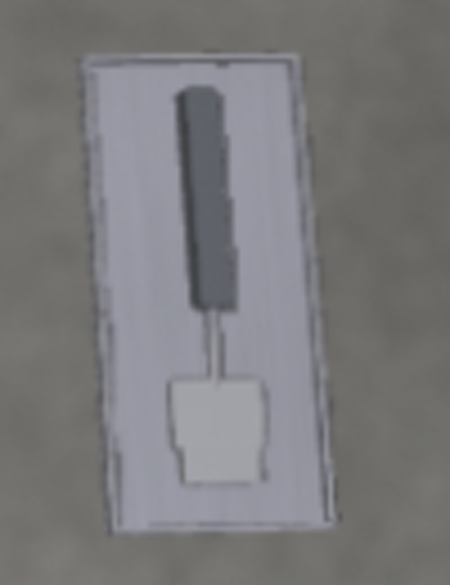

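```bash
python3 - <<'E'
from h import *
np.set_printoptions(precision=1,suppress=True)
T=lambda u,v:('top',(400+u/4.5-.4,150+v/4.5-.4))
S=lambda u,v:('scene',(140+u/4.5-.4,240+v/4.5-.4))
h,e1=tri([T(205,87),S(602,279)]); b,e2=tri([T(223,484),S(184,134)])
print(h,e1,b,e2)
c=(h+b)[:2]/2;a=np.radians(1.69);d=c-[542.1,-291.2]
print('tray frame',d@[np.cos(a),np.sin(a)],d@[-np.sin(a),np.cos(a)],'yaw err',np.degrees(np.arctan2(*(h-b)[[1,0]]))-1.69)
E
```

```text
[ 657.5 -289.7   26.7] [np.float64(0.6733859360036364), np.float64(0.6733859360037981)] [ 429.  -295.2   10.1] [np.float64(0.031520456743844245), np.float64(0.03152045674368898)]
tray frame 1.1109677482570888 -1.2931887464123317 yaw err -0.3048848668437629
```

View pics/s5.png

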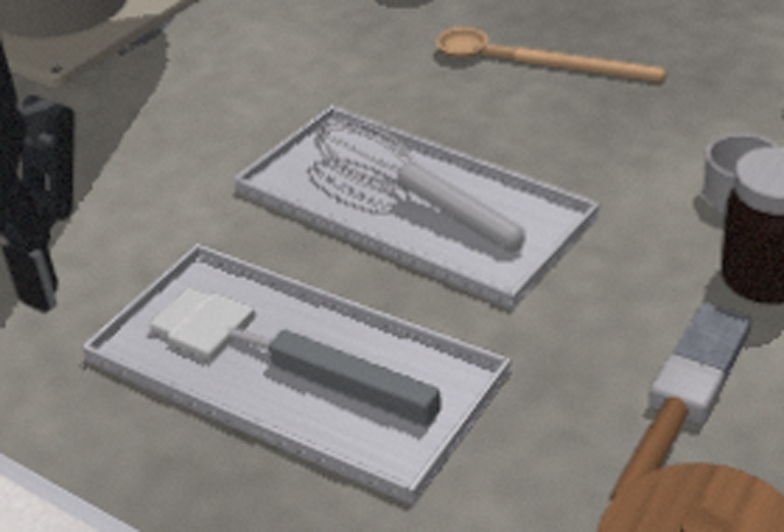

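The spatula lies flat and centred in the tray: handle end at (602,279) and blade at (184,134) in the scene crop. The spoon is where it was, and the gripper is clear.

```bash
python3 -c "
from bench import r
print(r.hand_in())"
```

```text
the job is handed in; nothing more can be done
None
```

The spatula is in the empty tray with its handle towards the student, and I've handed the job in. `r.hand_in()` reports no verdict, so what follows are my own checks.

I gripped it at its middle, lifted it, and turned it by 199° in one grip while carrying it. I lowered it until the tray floor took its weight, opened the jaws half-way and backed off. The clock read 17.9 s at the last check.

**Last checks, measured from both cameras:**

| Check | Result | Limit |
|---|---|---|
| Lengthwise offset from tray middle | about 1 mm | 25 mm |
| Crosswise offset from tray middle | about 1 mm | 25 mm |
| Misalignment with the tray | about 0.3° | 12° |
| Gripper | clear of everything, force reading about 0 N | touching nothing |

- **Flatness:** The handle top measured 26.7 mm high (26 mm expected). The blade edge measured 10 mm where I expected 14 mm at the top of its edge. I put that down to which pixel I picked on the edge, since it looks flat in both pictures.
- **Spoon:** It looks unmoved. Its detected position shifted by up to about 2 pixels between the first and last pictures, which I take to be detector noise.
- **Detector disagreement:** At the start, the network's points for the spatula disagreed between cameras by several millimetres. I used hand-picked edges from both views instead.

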